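Batch sample vials from the hopper feeder onto the balance

ROBOT

A 6-joint arm with a two-finger parallel gripper is mounted at the origin on the work surface. World frame = base frame: x ahead of the robot, y to its left, z up, the work surface at z = 0. Lengths are in m, angles in rad, forces in N, time in s.
With the tool pointing down it reaches from about 0.35 to 0.85 m from the base axis. Payload 8.1 kg.
Tool frame: the origin (TCP) lies midway between the tips of the shut fingers; the grasp point (between the pads) lies robot.grasp_offset behind it (robot.grasp_offset is the distance from the TCP to the grasp point, in m); z points along the fingers, y is the direction in which the jaws open and shut (so a half turn about z gives the same grasp; the last joint's range is limited). The gripper opens to 93 mm and grips with 3 to 60 N. Pads are 15 mm wide; open, the fingers measure 128 mm over their backs; the gripper's body (75 mm by 188 mm) begins 65 mm behind the grasp point.
Start: joints at [1.168, 0.13, 1.488, -0, 1.523, -0.085], TCP at [0.187, 0.57, 0.219] pointing down, gripper open.
Joint ranges: [-2.96, 2.96], [-0.89, 2.26], [0.02, 2.5], [-1.34, 4.48], [0, 2.73], [-2.66, 2.66]. Speed limits (rad/s): [2.39, 2.39, 2.79, 3.14, 3.14, 3.14].

INTERFACE

Orientations are given as a rotation vector (axis times angle).
In Python, from plant import robot gives the robot as it stands.
- The arm moves only by the shell command python3 -m handwheel 'ROWS' [OPENING] [FORCE]. ROWS is text: rows parted by semicolons, each of 6 numbers parted by spaces: the shift along the world's x, y, z each as a share of 0.3 m, from -1 to 1, then the turn, a rotation vector about the world's x, y, z each as a share of 45 degrees, from -1 to 1. A call has 1 to 5 rows; each row is the pose to reach, as a shift and turn from the pose commanded when the call began; what a row does not reach only later rows make up. A row lasts 1/10 s, in which the tool goes at most 50 mm and 8.59 degrees, less where a joint would pass 70% of its speed; a pose out of reach is approached as far as the arm can. A call with a number of a shift or a turn outside -1 to 1 is refused whole. A call with a gripper value outside its range is refused whole. OPENING is the closure, from -1 (fully open) to 1 (shut), set as the call begins (- or left out, the last holds). The fingers move at their own pace and stop on an object; FORCE is the grip in N (left out, the last holds). Time passes only in rows, so rows that repeat a pose let the fingers close. It gives the time, the measured TCP pose, the force and the opening at its end, in the units of the state.
- robot.read_state(): the state, without advancing time (a new reading comes with each control period).
- robot.read_camera(name): name is "scene" or "top" or "wrist"; returns (picture, depth): 384x512x3 uint8, red, green, blue; 384x512 float32, m along the optical axis (not along the pixel's ray), 0 where there is no reading.
- robot.camera_model(name): a dict with "camera_matrix" (3x3 intrinsics, pixels), "dist" ([k1, k2, p1, p2, k3] as OpenCV has them; the pictures are not rectified), "pose" (4x4, takes a point from camera to world coordinates); the wrist camera has in their place "tool_from_camera" (4x4, takes a point from camera to tool coordinates, whose origin is the TCP and whose axes are the flange's). Camera axes: x right, y down, z forward; pixel columns grow to the right and rows downward; lengths in m; the calibration is good to about 2 mm. A picture is of the moment at which its call begins: read the wrist's pose just before it. camera_model takes no time and is no camera call.
- robot.close_job(): hands the job in, once; it reports no verdict.
Trained networks look in the newest picture that a camera, given by its name, has taken for a name from the list of things; names that differ only in an ending like _2 or _b are one class to them, and where a whole thing is asked for, a point or a joint stands for the part that bears it (a point fixed in the world has none). Each returns a list of dicts, best first, with "conf" (0 to 1); they miss things now and then, are a little off and sometimes report something else, mostly with a low value. They report only what shows in the picture. A call takes as long as a camera call. They do not tell look-alikes from the thing itself.
- robot.look_for(camera, query): "rect" ([centre column, centre row, width, height] in pixels, round what is visible of it).
- robot.silhouettes(camera, query): "pixels" (384x512 bool, what is visible of it) and "rect" ([centre column, centre row, width, height] in pixels, round what is visible of it).
- robot.tip_of(camera, query): "at" ([row, column] in pixels: a listed point, or the origin of a listed thing).
The state is a dict: "t": time; "q": joint angles; "dq": joint speeds; "joint_torque": joint torques, N m; "tool_pos": TCP position; "orientation": TCP orientation; "force": force on the tool from outside, world axes, zero at the start; "wrist_torque": the same for the moment, N m; "opening": finger opening in m.
Only numpy, scipy, OpenCV 4.12 (cv2) and the standard library are available. Lean on these libraries where they do the work, as an engineer would, in place of code of your own. Each camera call takes 0.05 s, during which the arm holds its last target.

TASK

Put the empty carrier on the bench with its low side under the lip of the feeder's chute and let go of it, then pull the feeder's slide gate fully open so that all four vials roll down into the carrier, and push the gate fully shut again. Then gently set the carrier with its vials in the middle of the balance's pan and let go, keeping it level all the way and leaving everything else on the bench where it is.

Things in the scene. Friction and masses are not known exactly. Their poses are not given: they have to be found in the camera images.
- feeder: fixed white vial feeder: open-topped hopper, 108 mm (x) by 66 mm (y), 237 mm high, clear windows at its x ends. Under it a ramp falls at 20 degrees to -y and sticks out as a chute 108 mm wide, cheeks up to 100 mm high. Origin on the bench under the hopper's centre; x along the vials, +y to the gate handle, -y to the chute's lip, z up. Four vials lie in it, two by two, on the gate
- lip (a point): middle of the chute's lower edge on the feeder, 100 mm to -y of the feeder's origin and 52 mm above the bench; the chute's underside there is 47 mm above the bench
- dock (a point): point on the bench where the carrier's origin belongs, axes parallel to the feeder's; 140 mm to -y of the feeder's origin; axes are the feeder's. Here the lip overhangs the carrier's low wall by 14 mm, so slide the carrier in (and out) level along the feeder's y over 30 mm or more, under 8 mm off the bench while its wall is below the lip
- gate (a joint): steel slide gate in the hopper's base: 0 m is fully shut, 0.060 m fully open (end stop), growing as it is pulled along the feeder's +y; may start up to 6 mm ajar. About 2.5 N of friction, stays where it is left. All vials drop out when it is open by about 52 mm or more
- gate_handle (a point): grip point of the gate's black handle, an upright plate 12 mm thick (feeder's y), 50 mm wide (x), its foot 146 mm and top 192 mm above the bench; the point is 177 mm above the bench and, with the gate shut, 120 mm to +y of the feeder's origin (81 mm from the hopper's wall). Moves with the gate; axes are the feeder's
- carrier: loose grey open tray with a carrying bar, 126 mm (x) by 116 mm (y), 0.21 to 0.34 kg empty, origin at the centre of its underside, z up. Low wall (36 mm high) on its +y side, tall wall (70 mm) on its -y side, end walls 40 mm; walls and floor 4 mm thick. Starts on the bench; its place and the balance's may be exchanged
- carrier_bar (a point): middle of the carrier's bar, which runs along the carrier's x between uprights at its ends: 126 mm long, 12 mm wide (y), 14 mm high, its top 130 mm above the carrier's underside; the point is 123 mm above it. Axes are the carrier's
- carrier_in (a point): point inside the carrier, at its centre, 20 mm above its underside (16 mm above its inner floor)
- balance: fixed white bench balance, 185 by 150 mm, display strip on its -x side. Origin on the bench under the centre of its square steel pan (140 by 140 mm, top 46 mm above the bench)
- bottle: white capped bottle, 64 mm across, 190 mm high, origin at its underside; bystander, leave it alone
- beaker: glass cup, 68 mm across, 90 mm high, origin at its underside; bystander, leave it alone
- meter: black hand-held meter lying flat, 100 by 70 by 50 mm high, origin at its underside; bystander, leave it alone
- tip_box: grey tip box, 80 by 120 by 54 mm high, origin at its underside; bystander, leave it alone
- battery: small black and copper block battery standing up, 26 by 17 by 48 mm high, origin at its underside; bystander, leave it alone
- vial1: loose capped glass sample vial, 24 mm across, 90 mm long, 0.03 to 0.06 kg; origin at its middle, x along its axis; starts lying in the hopper
- vial2: loose capped glass sample vial, 24 mm across, 90 mm long, 0.03 to 0.06 kg; origin at its middle, x along its axis; starts lying in the hopper
- vial3: loose capped glass sample vial, 24 mm across, 90 mm long, 0.03 to 0.06 kg; origin at its middle, x along its axis; starts lying in the hopper
- vial4: loose capped glass sample vial, 24 mm across, 90 mm long, 0.03 to 0.06 kg; origin at its middle, x along its axis; starts lying in the hopper
Mind the look-alikes: they are no part of the job. What is shaped like the balance but brown is not meant.

How it is judged:
On the way, in this order (a step that is already met when the one before it is completed fails the run):
1. the empty carrier stands on the bench under the chute, released, with the gate not yet pulled (horizontal distance between carrier and dock below 0.025 m and height (world z) of carrier below 0.004 m and angle between carrier's own z axis and vertical below 0.05 rad and contact force between the fingers and carrier below 0.2 N and value of joint gate below 0.02 m), for 0.2 s.
2. the gate is pulled open with the carrier under the chute (value of joint gate above 0.05 m and horizontal distance between carrier and dock below 0.035 m), for 0.1 s.
3. all four vials lie in the carrier and the gate is shut, the carrier still on the bench (distance between each of vial1, vial2, vial3, vial4 and carrier_in below 0.065 m and value of joint gate below 0.004 m and height (world z) of carrier below 0.004 m and angle between carrier's own z axis and vertical below 0.05 rad), for 0.2 s.
At the end, for the whole second after the job is handed in: The carrier rests level and still on the balance's pan, its centre within 25 mm of the pan's centre, all four vials lie in it, and the gate is shut to within 4 mm (distance between each of vial1, vial2, vial3, vial4 and carrier_in below 0.065 m and value of joint gate below 0.004 m and horizontal distance between carrier and balance below 0.025 m and z of carrier in the frame of balance between 0.042 and 0.05 m and angle between carrier's own z axis and vertical below 0.05 rad and linear speed of carrier below 0.02 m/s and linear speed of each of vial1, vial2, vial3, vial4 below 0.04 m/s); the robot touches nothing.
It fails at once if the carrier is tipped by more than 0.35 rad (angle between carrier's own z axis and vertical above 0.35 rad).
It fails at once if the carrier is set down hard on the balance (over 60 N) (contact force between carrier and balance above 60 N).
It fails at once if the bottle, beaker, meter, tip box or battery is moved by more than 30 mm (distance of any of bottle, beaker, meter, tip_box, battery from where it was at the start of the episode above 0.03 m).
It also fails if it takes over 72 s, if anything falls off the work surface, if the arm or the gripper's body presses on something with over 40 N, if the wrist force passes 120 N, or if a joint passes its speed limit or range.

## Working session

There is one attempt and no reset: what is moved stays moved. The work goes in short steps, Python scripts to look and compute and a shell command to move; the robot and the scene stay as the last step left them, time stands still between calls to the robot, and variables do not carry over. Pictures are saved under pics/ and viewed, and the job is handed in when it is done.

```bash
ls -la; mkdir -p pics; cat > h.py <<'E'
import numpy as np, cv2
from plant import robot
from scipy.spatial.transform import Rotation as R
def snap(cam,fn):
    im,d=robot.read_camera(cam)
    cv2.imwrite('pics/'+fn,im[:,:,::-1]); np.save('pics/'+fn+'.npy',d)
    return im,d
def campose(cam,st=None):
    m=robot.camera_model(cam)
    if 'pose' in m: return m,np.array(m['pose'])
    T=np.eye(4);T[:3,:3]=R.from_rotvec(st['orientation']).as_matrix();T[:3,3]=st['tool_pos']
    return m,T@np.array(m['tool_from_camera'])
def pts(m,T,uv,z):
    uv=np.asarray(uv,float).reshape(-1,1,2)
    n=cv2.undistortPoints(uv,np.array(m['camera_matrix']),np.array(m['dist'])).reshape(-1,2)
    p=np.c_[n*np.asarray(z).reshape(-1,1),np.asarray(z).reshape(-1)]
    return p@T[:3,:3].T+T[:3,3]
def cloud(m,T,d):
    v,u=np.nonzero(d>0)
    P=np.full(d.shape+(3,),np.nan); P[v,u]=pts(m,T,np.c_[u,v],d[v,u]); return P
def proj(m,T,P):
    Ti=np.linalg.inv(T)
    return cv2.projectPoints(np.asarray(P,float).reshape(-1,3),cv2.Rodrigues(Ti[:3,:3])[0],Ti[:3,3],np.array(m['camera_matrix']),np.array(m['dist']))[0].reshape(-1,2)
E
python3 - <<'E'
from h import *
print(robot.grasp_offset); s=robot.read_state(); print(s)
for c in ['scene','top','wrist']:
    snap(c,c+'0.png'); m=robot.camera_model(c); print(c,m)
E
```

```text
total 12
drwxr-xr-x  3 agent agent 4096 Dec  6 22:28 .
drwxr-xr-x 23 root  root  4096 Dec  6 22:28 ..
drwxr-xr-x  2 agent agent 4096 Dec  6 22:28 pics
0.0188
{'t': 0.0, 'q': array([ 1.16761643e+00,  1.31143838e-01,  1.48927821e+00, -2.57509298e-05,
        1.52298533e+00, -8.53705590e-02]), 'dq': array([-8.62897248e-04, -4.25980845e-04, -2.52270777e-03, -1.19838438e-03,
       -5.08254267e-06,  5.00943658e-04]), 'joint_torque': array([-1.37436178e-03, -5.59804523e+01, -4.91791356e+01,  7.71534140e-02,
        3.42892623e-02, -1.24121552e-04]), 'tool_pos': array([0.18724033, 0.56944061, 0.21759838]), 'orientation': array([-4.97047839e-01, -3.10160272e+00,  2.77534543e-03]), 'force': array([-0.09212203, -0.48976825, -0.23010992]), 'wrist_torque': array([-0.01585696,  0.03994711,  0.01115446]), 'opening': 0.09278289570083427}
scene {'camera_matrix': array([[491.43390397,   0.        , 257.91263288],
       [  0.        , 491.43390397, 191.26509354],
       [  0.        ,   0.        ,   1.        ]]), 'dist': array([-0.09799615,  0.        ,  0.        ,  0.        ,  0.        ]), 'pos
[... 680 characters left out ...]
  1.33720078],
       [ 0.        ,  0.        ,  0.        ,  1.        ]])}
wrist {'camera_matrix': array([[280.21452762,   0.        , 259.2835434 ],
       [  0.        , 280.21452762, 191.46776516],
       [  0.        ,   0.        ,   1.        ]]), 'dist': array([-0.04830557,  0.        ,  0.        ,  0.        ,  0.        ]), 'tool_from_camera': array([[ 4.74052661e-04, -9.62576996e-01, -2.71007938e-01,
         7.58002301e-02],
       [ 9.99999888e-01,  4.57765867e-04,  1.23308991e-04,
         2.89648158e-04],
       [ 5.36378583e-06, -2.71007966e-01,  9.62577105e-01,
        -1.65690574e-01],
       [ 0.00000000e+00,  0.00000000e+00,  0.00000000e+00,
         1.00000000e+00]])}
```

View pics/scene0.png

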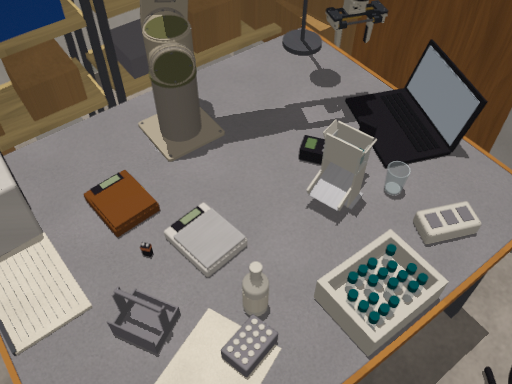

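View pics/top0.png

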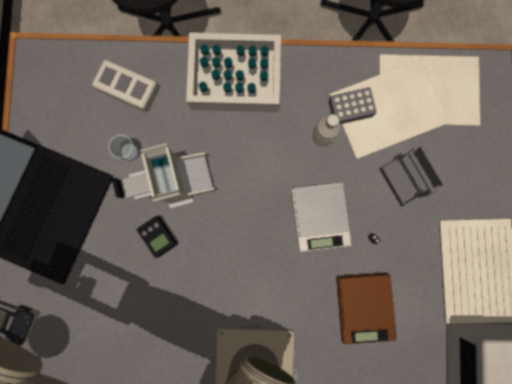

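View pics/wrist0.png

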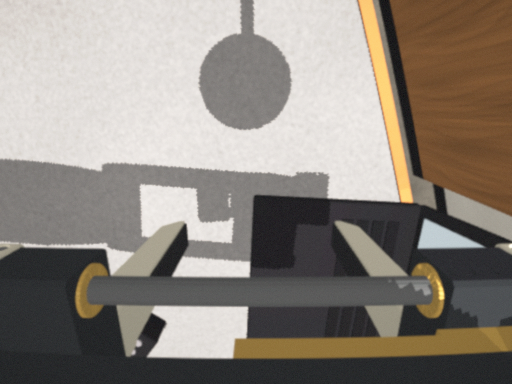

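```bash
python3 - <<'E'
from h import *
s=robot.read_state()
for c in ['top','scene']:
    im=cv2.imread(f'pics/{c}0.png'); 
    m,T=campose(c)
    d=np.load(f'pics/{c}0.png.npy'); P=cloud(m,T,d)
    z=P[...,2]; print(c,'bench z',np.nanmedian(z[(z<0.03)]))
    for q in ['feeder','carrier','balance','gate_handle','carrier_bar','lip','beaker','bottle','meter','battery','tip_box']:
        r=robot.silhouettes(c,q)
        for o in r[:2]:
            p=P[o['pixels']]; p=p[~np.isnan(p[:,0])]
            print(q,round(o['conf'],2),np.round(o['rect']),len(p),np.round(np.median(p,0),3) if len(p) else '', np.round(p.max(0),3),np.round(p.min(0),3))
            np.save(f'pics/sil_{c}_{q}.npy',r[0]['pixels'])
    for q in ['feeder','carrier','balance','gate_handle','carrier_bar','lip','carrier_in']:
        r=robot.tip_of(c,q); print('tip',q,[(round(o['conf'],2),np.round(o['at'],1)) for o in r[:2]])
E
```

```text
top bench z -6.38986747645287e-05
feeder 0.83 [162. 174. 102.  57.] 3187 [0.512 0.225 0.144] [0.605 0.387 0.243] [ 0.45   0.128 -0.007]
carrier 0.86 [411. 177.  67.  61.] 2211 [ 0.551 -0.433  0.007] [ 0.641 -0.349  0.136] [ 0.468 -0.517 -0.008]
balance 0.84 [366. 308.  61.  71.] 3702 [ 0.18  -0.301  0.044] [ 0.275 -0.224  0.054] [ 0.08  -0.397 -0.009]
balance 0.6 [161. 175. 102.  58.] 3331 [0.512 0.224 0.144] [0.632 0.433 0.243] [ 0.451  0.127 -0.009]
gate_handle 0.7 [133. 188.  34.  19.] 626 [0.491 0.334 0.147] [0.522 0.368 0.198] [0.46  0.286 0.138]
carrier_bar 0.65 [412. 175.  65.  58.] 2186 [ 0.551 -0.434  0.007] [ 0.631 -0.349  0.136] [ 0.468 -0.522 -0.008]
lip 0.93 [163. 177. 101.  65.] 3204 [0.512 0.225 0.144] [0.632 0.409 0.243] [ 0.448  0.131 -0.007]
bottle 0.87 [329. 132.  28.  34.] 657 [ 0.657 -0.176  0.125] [ 0.718 -0.151  0.195] [ 0.637 -0.231 -0.006]
meter 0.63 [157. 238.  40.  43.] 1006 [0.363 0.283 0.05 ] [0.421 0.34  0.059] [ 0.304  0.231 -0.006]
meter 0.58 [161. 175.  15.  32.] 311 [0.519 0.251 0.191] [0.56  0.274 0.199] [0.476 0.231 0.163]
battery 0.3 [410. 176.  6
[... 1620 characters left out ...]
.004]
battery 0.51 [147. 249.  13.  18.] 152 [ 0.377 -0.329  0.032] [ 0.388 -0.31   0.052] [ 0.337 -0.342 -0.001]
tip_box 0.59 [341. 165.  69.  93.] 4072 [0.527 0.221 0.15 ] [0.6   0.508 0.242] [ 0.27   0.125 -0.007]
tip_box 0.58 [249. 343.  62.  59.] 1946 [ 0.764 -0.269  0.049] [ 0.809 -0.197  0.059] [ 0.705 -0.329 -0.   ]
tip feeder [(0.63, array([190.9, 339. ]))]
tip carrier [(0.61, array([322.9, 146.9])), (0.43, array([253. , 145.9]))]
tip balance [(0.79, array([245.5, 208. ])), (0.66, array([208.3, 124.8]))]
tip gate_handle [(0.78, array([126. , 369.4]))]
tip carrier_bar [(0.88, array([301.6, 140.1]))]
tip lip [(0.8, array([202.7, 324. ]))]
tip carrier_in [(0.82, array([319.4, 144.8]))]
```

```bash
python3 - <<'E'
from h import *
Ps={}
for c in ['top','scene']:
    m,T=campose(c); Ps[c]=cloud(m,T,np.load(f'pics/{c}0.png.npy'))
def box(name,lo,hi,zlo,zhi):
    for c in ['top','scene']:
        p=Ps[c].reshape(-1,3); k=(p[:,0]>lo[0])&(p[:,0]<hi[0])&(p[:,1]>lo[1])&(p[:,1]<hi[1])&(p[:,2]>zlo)&(p[:,2]<zhi)
        p=p[k]
        if len(p)<8: print(name,c,len(p)); continue
        r=cv2.minAreaRect((p[:,:2]*1000).astype(np.float32))
        mu=p[:,:2].mean(0); w,v=np.linalg.eigh(np.cov((p[:,:2]).T))
        print(name,c,len(p),'rect c',np.round(r[0],1),np.round(r[1],1),round(r[2],1),'mean',np.round(mu*1000,1),'z',round(np.median(p[:,2])*1000,1),'pca',np.round(np.degrees(np.arctan2(v[1,1],v[0,1])),1))
box('hopper rim',(.4,.1),(.65,.34),.23,.245)
box('handle top',(.4,.33),(.56,.40),.183,.2)
box('handle',(.4,.33),(.56,.40),.16,.2)
box('car bar',(.45,-.53),(.66,-.33),.118,.14)
box('car tall',(.45,-.53),(.66,-.33),.06,.075)
box('car floor',(.45,-.53),(.66,-.33),.002,.008)
box('car low',(.45,-.53),(.66,-.33),.03,.04)
box('car >3cm',(.45,-.53),(.66,-.33),.03,.075)
box('bal',(.31,-.28),(.56,-.08),.036,.06)
for c,roi in [('top',(100,250,80,260)),('top',(130,220,360,460)),('scene',(270,370,90,200))]:
    im=cv2.imread(f'pics/{c}0.png')[roi[0]:roi[1],roi[2]:roi[3]]
    f=int(min(800/im.shape[1],600/im.shape[0]))
    cv2.imwrite(f'pics/z_{c}_{roi[2]}.png',cv2.resize(im,None,fx=f,fy=f,interpolation=cv2.INTER_CUBIC))
E
ls pics
```

```text
hopper rim top 419 rect c [519.4 240.6] [129.9  66.9] 16.8 mean [521.  241.6] z 236.2 pca -163.1
hopper rim scene 363 rect c [518.8 241.5] [133.4  72.9] 15.9 mean [516.7 239.3] z 235.3 pca -164.1
handle top top 102 rect c [482.8 359.1] [49.6 12.4] 15.7 mean [483.5 359. ] z 191.4 pca -164.8
handle top scene 84 rect c [485.7 361.1] [50.6 16.3] 17.2 mean [486.8 360. ] z 190.2 pca -164.8
handle top 155 rect c [482.8 359.2] [49.8 12.4] 15.7 mean [482.8 357.3] z 189.8 pca -164.5
handle scene 186 rect c [485.6 360.9] [50.7 17.3] 19.9 mean [486.8 358.7] z 180.7 pca -163.3
car bar top 274 rect c [ 550.6 -430.5] [125.5  27.7] 29.8 mean [ 549.5 -429. ] z 128.3 pca -150.0
car bar scene 323 rect c [ 551.5 -429. ] [127.5  26.2] 30.0 mean [ 555.1 -429.3] z 127.0 pca -149.9
car tall top 138 rect c [ 561.4 -450.4] [125.3  73.6] 30.7 mean [ 574.6 -475.3] z 68.1 pca -151.5
car tall scene 201 rect c [ 563.5 -449.8] [128.5  72. ] 30.2 mean [ 572.9 -465.3] z 67.2 pca -153.3
car floor top 1268 rect c [ 554.9 -430.2] [199.4 209.5] 90.0 mean [ 553.8 -424. ] z 3.8 pca -160.5
car floor scene 1136 rect c [ 554.
[... 503 characters left out ...]
44.2] 8.3 mean [ 439.4 -175.7] z 45.1 pca -172.0
bal scene 2388 rect c [ 435.8 -176.4] [179.2 141.8] 8.0 mean [ 448.6 -176.9] z 44.1 pca -175.3
scene0.png
scene0.png.npy
sil_scene_balance.npy
sil_scene_battery.npy
sil_scene_beaker.npy
sil_scene_bottle.npy
sil_scene_carrier.npy
sil_scene_carrier_bar.npy
sil_scene_feeder.npy
sil_scene_gate_handle.npy
sil_scene_lip.npy
sil_scene_meter.npy
sil_scene_tip_box.npy
sil_top_balance.npy
sil_top_battery.npy
sil_top_bottle.npy
sil_top_carrier.npy
sil_top_carrier_bar.npy
sil_top_feeder.npy
sil_top_gate_handle.npy
sil_top_lip.npy
sil_top_meter.npy
sil_top_tip_box.npy
top0.png
top0.png.npy
wrist0.png
wrist0.png.npy
z_scene_90.png
z_top_360.png
z_top_80.png
```

```bash
python3 -c "
import cv2,numpy as np
a=[cv2.imread(f'pics/{n}.png') for n in ('z_top_80','z_top_360','z_scene_90')]
print([x.shape for x in a])
a=[cv2.resize(x,(400,300)) for x in a]
cv2.imwrite('pics/mont.png',np.vstack([np.hstack(a[:2]),np.hstack([a[2],a[2]*0])]))"
```

```text
[(600, 720, 3), (540, 600, 3), (600, 660, 3)]
```

View pics/mont.png

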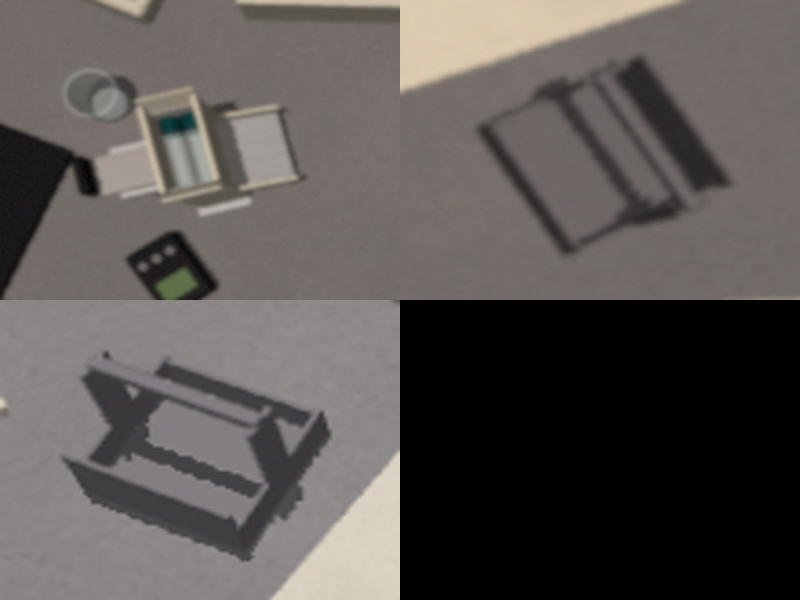

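```bash
python3 - <<'E'
from h import *
Ps={}
for c in ['top','scene']:
    m,T=campose(c); Ps[c]=cloud(m,T,np.load(f'pics/{c}0.png.npy'))
def fr(P,x,y,yaw):
    a=np.radians(yaw); q=P.reshape(-1,3); q=q[~np.isnan(q[:,0])]; d=q[:,:2]-[x,y]
    return np.c_[d@[np.cos(a),np.sin(a)],d@[-np.sin(a),np.cos(a)],q[:,2]]*1000
for c in Ps:
    p=fr(Ps[c],.551,-.4295,30); p=p[(abs(p[:,0])<75)&(abs(p[:,1])<70)]
    print(c,'carrier profile y: max z')
    for y in range(-68,70,8):
        k=p[(abs(p[:,1]-y)<4)]; print(y,round(np.percentile(k[:,2],97)), end=' | ')
    b=p[(p[:,2]>122)&(abs(p[:,0])<45)]; print('\nbar y',np.round(np.percentile(b[:,1],[3,50,97]),1)); b=p[p[:,2]>122]; print('bar x',np.round(np.percentile(b[:,0],[0,2,98,100]),1))
    p=fr(Ps[c],.519,.241,16.3); k=p[(abs(p[:,0])<80)&(p[:,1]>-115)&(p[:,1]<-40)&(p[:,2]>30)]
    print('chute x',np.percentile(k[:,0],[0,2,98,100]).round(1),'y',np.percentile(k[:,1],[0,1,5]).round(1))
    k=p[(abs(p[:,0])<80)&(abs(p[:,1])<45)&(p[:,2]>228)]; print('hop',np.percentile(k[:,0],[0,2,98,100]).round(1),'y',np.percentile(k[:,1],[0,2,98,100]).round(1))
    k=p[(abs(p[:,0])<80)&(p[:,1]>100)&(p[:,1]<140)&(p[:,2]>186)]; print('handle',np.percentile(k[:,0],[0,2,98,100]).round(1),'y',np.percentile(k[:,1],[0,2,98,100]).round(1))
    for yaw in (7,8,9):
      p=fr(Ps[c],.435,-.1765,yaw); k=p[(abs(p[:,0])<110)&(abs(p[:,1])<90)&(p[:,2]>34)]; print('bal',yaw,np.percentile(k[:,0],[0.2,2,98,99.8]).round(1),'y',np.percentile(k[:,1],[.2,2,98,99.8]).round(1))
    p=fr(Ps[c],.435,-.1765,8)
    for x in range(-96,97,8):
        k=p[(abs(p[:,1])<40)&(abs(p[:,0]-x)<4)]; print(x,round(np.median(k[:,2]),1),end=' | ')
    print()
for c,rc in [('top',(215.5,320.1)),('scene',(245.5,208))]:
    m,T=campose(c)
    uv=rc[::-1]; a=pts(m,T,[uv],[1.0])[0]; o=T[:3,3]; 
    for z in (0,.046): print(c,'bal tip',z,(o+(a-o)*(z-o[2])/(a[2]-o[2])).round(4))
roi=cv2.imread('pics/top0.png')[170:265,280:365]; cv2.imwrite('pics/zb.png',cv2.resize(roi,None,fx=6,fy=6,interpolation=cv2.INTER_CUBIC))
E
```

```text
top carrier profile y: max z
-68 4 | -60 73 | -52 72 | -44 41 | -36 7 | -28 8 | -20 13 | -12 123 | -4 132 | 4 134 | 12 122 | 20 39 | 28 39 | 36 40 | 44 42 | 52 41 | 60 39 | 68 4 | 
bar y [-6.   1.5  6.1]
bar x [-63.6 -61.4  60.7  61.9]
chute x [-54.3 -53.7  51.8  54.4] y [-105.  -100.   -97.5]
hop [-64.6 -64.   63.8  65.2] y [-33.8 -33.4  32.2  33.4]
handle [-26.4 -24.5  22.5  23.2] y [117.4 117.5 129.3 129.9]
bal 7 [-93.3 -89.2  81.5  85.1] y [-71.4 -67.3  68.3  71.9]
bal 8 [-93.7 -89.2  81.6  84.9] y [-70.8 -67.6  68.3  72. ]
bal 9 [-93.4 -89.1  81.5  84.9] y [-71.1 -67.4  68.   72.1]
-96 29.0 | -88 37.6 | -80 37.9 | -72 37.7 | -64 35.6 | -56 35.5 | -48 45.3 | -40 46.0 | -32 45.4 | -24 45.9 | -16 45.8 | -8 45.4 | 0 46.0 | 8 45.1 | 16 45.5 | 24 45.7 | 32 45.6 | 40 45.8 | 48 45.7 | 56 45.6 | 64 45.6 | 72 45.5 | 80 45.8 | 88 29.9 | 96 -1.0 | 
scene carrier profile y: max z
-68 3 | -60 70 | -52 69 | -44 40 | -36 40 | -28 38 | -20 39 | -12 123 | -4 131 | 4 130 | 12 118 | 20 39 | 28 37 | 36 40 | 44 39 | 52 37 | 60 37 | 68 2 | 
bar y [-6.8 -1.7  4.7]
bar x [-63.1 -60.9  62.5  64.4]
chute x [-54.1 -51.   55.1  56.3] y [-106.6 -101.9  -98.3]
hop [-66.8 -63.1  64.9  66.6] y [-36.  -34.8  34.3  37. ]
handle [-23.5 -22.   25.5  25.5] y [116.2 117.8 131.3 132.7]
bal 7 [-90.  -84.   84.7  88.6] y [-70.6 -67.8  65.5  70.2]
bal 8 [-89.5 -84.4  85.1  87.7] y [-70.6 -68.   65.2  69.3]
bal 9 [-89.4 -84.4  85.1  87.3] y [-71.2 -68.2  64.9  68.7]
-96 30.7 | -88 35.6 | -80 35.9 | -72 36.4 | -64 35.5 | -56 37.7 | -48 43.8 | -40 44.2 | -32 44.3 | -24 44.6 | -16 44.0 | -8 44.5 | 0 43.9 | 8 45.1 | 16 44.6 | 24 44.9 | 32 44.6 | 40 44.7 | 48 44.3 | 56 44.5 | 64 44.4 | 72 44.2 | 80 43.3 | 88 21.3 | 96 -1.9 | 
top bal tip 0 [ 0.4345 -0.1783  0.    ]
top bal tip 0.046 [ 0.4321 -0.1725  0.046 ]
scene bal tip 0 [ 0.4484 -0.179   0.    ]
scene bal tip 0.046 [ 0.4757 -0.1932  0.046 ]
```

View pics/zb.png

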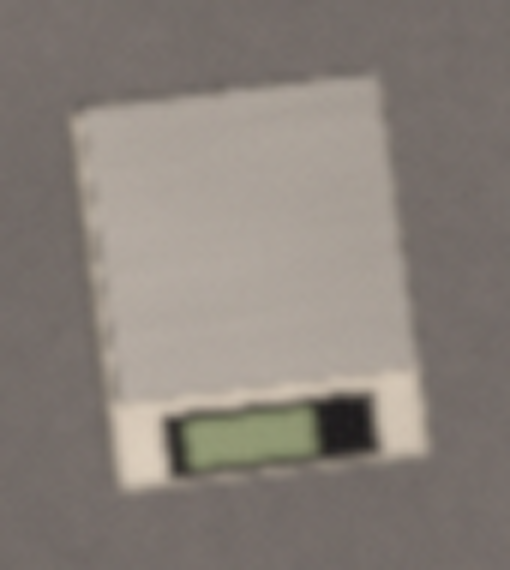

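```bash
python3 -m handwheel '.377 -.563 .34 0 0 -.95; .377 -.563 .34 0 0 -.95; .377 -.563 .34 0 0 -.95; .377 -.563 .34 0 0 -.95; .377 -.563 .34 0 0 -.95' -1 25; python3 -m handwheel '.267 -.733 0 0 0 -.95; .267 -.733 0 0 0 -.95; .267 -.733 0 0 0 -.95; .267 -.733 0 0 0 -.95; .267 -.733 0 0 0 -.95'; python3 -m handwheel '.167 -.767 0 0 0 -.95; .167 -.767 0 0 0 -.95; .167 -.767 0 0 0 -.95; .167 -.767 0 0 0 -.95; .167 -.767 0 0 0 -.95'
```

```text
t: 2.45
tool_pos: [0.3024, 0.3991, 0.3232]
orientation: [1.603, 2.7, 0.005]
force: [0.1, 0.1, 0.9]
opening: 0.0931
t: 2.95
tool_pos: [0.3812, 0.1786, 0.321]
orientation: [2.477, 1.931, 0.001]
force: [0.7, 0.4, -1.0]
opening: 0.093
t: 3.45
tool_pos: [0.4308, -0.0519, 0.3208]
orientation: [3.011, 0.894, 0.001]
force: [1.4, 0.2, 0.1]
opening: 0.0929
```

```bash
python3 -m handwheel '.23 -.7 -.07 0 0 -.08; .23 -.7 -.07 0 0 -.08; .23 -.7 -.07 0 0 -.08; .23 -.7 -.07 0 0 -.08; .23 -.7 -.07 0 0 -.08'; python3 -m handwheel '.17 -.56 -.17 0 0 0; .17 -.56 -.17 0 0 0; .17 -.56 -.17 0 0 0; .17 -.56 -.17 0 0 0; .17 -.56 -.17 0 0 0'; python3 - <<'E'
from h import *
s=robot.read_state(); T=R.from_rotvec(s['orientation']).as_matrix(); print(s['tool_pos'],s['q'].round(3),T.round(4).tolist(), np.degrees(np.arctan2(T[1,1],T[0,1])))
im,d=snap('wrist','w1.png'); m,Tc=campose('wrist',s); P=cloud(m,Tc,d)
p=P.reshape(-1,3); k=p[(p[:,0]>.44)&(p[:,0]<.66)&(p[:,1]>-.54)&(p[:,1]<-.32)&(p[:,2]>.118)&(p[:,2]<.14)]
r=cv2.minAreaRect((k[:,:2]*1000).astype(np.float32)); print(len(k),r,np.median(k[:,2]))
E
```

```text
t: 3.95
tool_pos: [0.4996, -0.2627, 0.2983]
orientation: [-3.036, -0.807, 0.002]
force: [-0.1, 0.6, 0.2]
opening: 0.0929
t: 4.45
tool_pos: [0.5494, -0.4299, 0.2437]
orientation: [-3.032, -0.805, 0.006]
force: [0.1, 0.2, -0.2]
opening: 0.093
[ 0.54936807 -0.42993323  0.24372274] [-7.370e-01  3.960e-01  1.132e+00 -1.000e-03  1.620e+00  3.140e-01] [[0.8682, 0.4962, -0.0047], [0.4962, -0.8682, 0.0031], [-0.0025, -0.0051, -1.0]] -60.25155839230845
1510 ((550.8860473632812, -431.4143371582031), (125.49716186523438, 25.89456558227539), 30.175437927246094) 0.12917903796639774
```

View pics/w1.png

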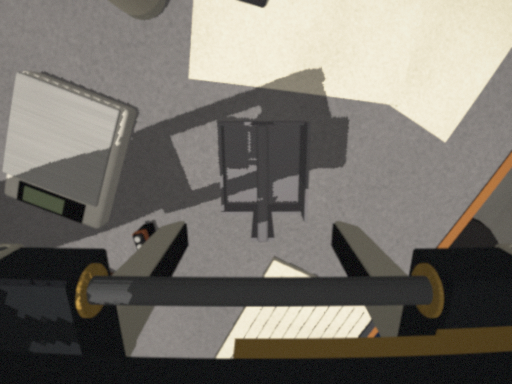

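```bash
python3 -m handwheel '.004 -.002 -.12 0 0 0; .004 -.002 -.24 0 0 0; .004 -.002 -.36 0 0 0; .004 -.002 -.473 0 0 0; .004 -.002 -.473 0 0 0'; python3 -m handwheel '0 0 0 0 0 0'
```

```text
t: 5.0
tool_pos: [0.5494, -0.4238, 0.1013]
orientation: [-3.027, -0.811, 0.008]
force: [-0.3, 1.5, -0.5]
opening: 0.093
t: 5.1
tool_pos: [0.5522, -0.4266, 0.1079]
orientation: [-3.034, -0.813, -0.0]
force: [0.2, 0.3, 1.0]
opening: 0.0928
```

```bash
python3 -m handwheel '0 -.006 -.008 0 0 0; 0 -.006 -.008 0 0 0'; python3 -m handwheel '0 0 0 0 0 0; 0 0 0 0 0 0; 0 0 0 0 0 0; 0 0 0 0 0 0; 0 0 0 0 0 0' 1 25;  python3 -m handwheel '0 0 0 0 0 0; 0 0 0 0 0 0;0 0 0 0 0 0'
```

```text
t: 5.3
tool_pos: [0.5533, -0.4305, 0.1075]
orientation: [3.031, 0.811, 0.004]
force: [0.5, -0.1, -0.5]
opening: 0.0927
t: 5.8
tool_pos: [0.5519, -0.4293, 0.1043]
orientation: [-3.035, -0.812, 0.0]
force: [-0.1, 0.3, -0.2]
opening: 0.0575
t: 6.1
tool_pos: [0.5519, -0.4294, 0.1043]
orientation: [-3.035, -0.811, 0.0]
force: [0.5, -0.1, -1.4]
opening: 0.0337
```

```bash
python3 -m handwheel '0 0 0 0 0 0; 0 0 0 0 0 0; 0 0 0 0 0 0; 0 0 0 0 0 0; 0 0 0 0 0 0' 1 25;python3 -m handwheel '0 0 0 0 0 0; 0 0 0.01 0 0 0; 0 0 .03 0 0 0; 0 0 .05 0 0 0; 0 0 .05 0 0 0'
```

```text
t: 6.6
tool_pos: [0.5519, -0.4293, 0.1042]
orientation: [-3.035, -0.812, 0.0]
force: [0.9, 0.5, -0.4]
opening: 0.0115
t: 7.1
tool_pos: [0.5527, -0.4299, 0.1212]
orientation: [3.033, 0.811, 0.002]
force: [-0.1, 0.3, -2.9]
opening: 0.0118
```

```bash
python3 -m handwheel '0 0 .08 0 0 0; 0 .02 .18 0 0 0; -.02 .1 .24 0 0 -.06; -.06 .22 .24 0 0 -.12; -.09 .35 .24 0 0 -.18';python3 -m handwheel '-.03 .13 0 0 0 -.06; -.04 .26 0 0 0 -.12; -.05 .39 0 0 0 -.12; -.05 .52 0 0 0 -.12; -.05 .65 0 0 0 -.12'; python3 -m handwheel '.05 .13 0 0 0 0; .1 .26 0 0 0 0; .15 .39 0 0 0 0; .2 .52 0 0 0 0; .22 .58 0 0 0 0';  python3 -m handwheel '0 0 0 0 0 0; 0 0 0 0 0 0'
```

```text
t: 7.6
tool_pos: [0.5249, -0.3243, 0.1926]
orientation: [3.084, 0.59, 0.003]
force: [-0.2, 0.7, -2.6]
opening: 0.0113
t: 8.1
tool_pos: [0.5098, -0.1279, 0.1918]
orientation: [3.109, 0.449, 0.001]
force: [0.3, 0.1, -2.4]
opening: 0.012
t: 8.6
tool_pos: [0.5767, 0.0481, 0.1917]
orientation: [-3.108, -0.453, -0.002]
force: [0.4, 0.4, -2.5]
opening: 0.0115
t: 8.8
tool_pos: [0.5759, 0.0448, 0.1914]
orientation: [3.109, 0.451, -0.0]
force: [0.7, -0.1, -3.7]
opening: 0.0113
```

```bash
python3 -m handwheel '0 0 -.07 0 0 0; 0 0 -.15 0 0 0; 0 0 -.22 0 0 0; 0 0 -.26 0 0 0; 0 0 -.275 0 0 0';  python3 -m handwheel '0 0 0 0 0 0; 0 0 0 0 0 0'
python3 - <<'E'
from h import *
s=robot.read_state(); print(s['tool_pos'],s['orientation'],s['force'])
for c in ['scene','top']:
    im,d=snap(c,c+'1.png'); m,T=campose(c); P=cloud(m,T,d)
    a=np.radians(16.3); q=P.reshape(-1,3); q=q[~np.isnan(q[:,0])]; dd=q[:,:2]-[.519,.241]
    p=np.c_[dd@[np.cos(a),np.sin(a)],dd@[-np.sin(a),np.cos(a)],q[:,2]]*1000
    k=p[(abs(p[:,0])<85)&(p[:,1]>-290)&(p[:,1]<-115)&(p[:,2]>20)&(p[:,2]<76)]
    print(c,len(k),cv2.minAreaRect(k[:,:2].astype(np.float32)))
E
```

```text
t: 9.3
tool_pos: [0.5748, 0.0436, 0.1074]
orientation: [-3.109, -0.447, 0.004]
force: [-0.1, -0.2, -2.2]
opening: 0.0116
t: 9.5
tool_pos: [0.5767, 0.0443, 0.1101]
orientation: [3.109, 0.449, 0.003]
force: [0.8, 0.0, -1.4]
opening: 0.0116
[0.57674382 0.04434998 0.11010761] [3.10907576e+00 4.48533412e-01 2.72876071e-03] [ 0.79921101  0.02374659 -1.37909027]
scene 850 ((-0.18421173095703125, -205.42138671875), (129.85134887695312, 120.90535736083984), 0.8616272211074829)
top 131 ((-4.729167938232422, -204.09320068359375), (118.790283203125, 115.96553039550781), 0.047796256840229034)
```

View pics/scene1.png

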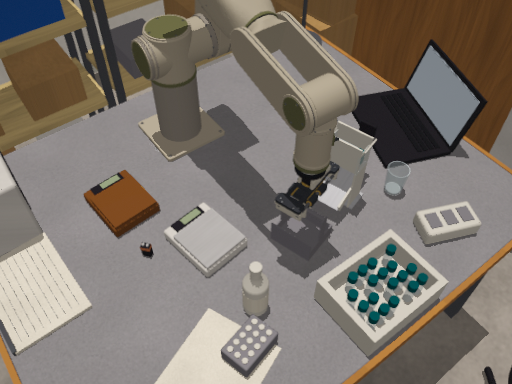

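View pics/top1.png

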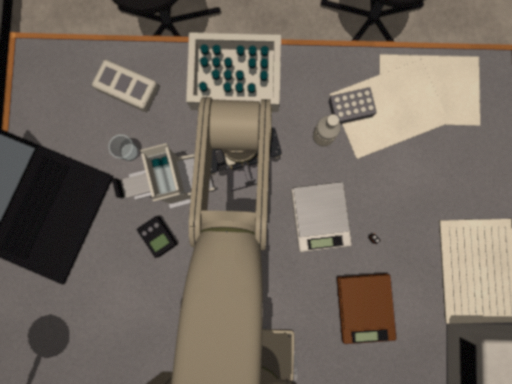

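```bash
python3 -m handwheel '-.012 .042 -.012 0 0 0; -.024 .083 -.012 0 0 0; -.036 .125 -.012 0 0 0; -.048 .166 -.012 0 0 0; -.06 .208 -.012 0 0 0';  python3 -m handwheel '0 0 0 0 0 0; 0 0 0 0 0 0'
```

```text
t: 10.1
tool_pos: [0.5575, 0.1086, 0.1053]
orientation: [-3.109, -0.45, -0.0]
force: [-0.0, 0.8, -2.1]
opening: 0.012
t: 10.3
tool_pos: [0.5579, 0.1075, 0.1053]
orientation: [3.109, 0.451, 0.0]
force: [0.4, -0.1, -2.6]
opening: 0.0118
```

```bash
python3 -m handwheel '0 0 -.004 0 0 0; 0 0 -.006 0 0 0';  python3 -m handwheel '0 0 0 0 0 0; 0 0 0 0 0 0; 0 0 0 0 0 0; 0 0 0 0 0 0' -0.3
python3 - <<'E'
from h import *
s=robot.read_state(); print(s['tool_pos'],s['orientation'],s['force'],s['opening'])
E
```

```text
t: 10.5
tool_pos: [0.5584, 0.1067, 0.104]
orientation: [-3.109, -0.448, -0.001]
force: [-4.7, 0.9, 7.8]
opening: 0.0114
t: 10.9
tool_pos: [0.558, 0.1069, 0.1034]
orientation: [3.109, 0.449, 0.0]
force: [0.1, 0.4, -0.1]
opening: 0.0391
[0.55804694 0.1069266  0.10343095] [3.10933957e+00 4.48875458e-01 1.45418216e-04] [ 0.08570378  0.3620759  -0.1186887 ] 0.03910400250529128
```

```bash
python3 -m handwheel '0 0 .1 0 0 0; 0 0 .25 0 0 0; 0 0 .4 0 0 0; 0 0 .55 0 0 0; 0 0 .64 0 0 0'
python3 - <<'E'
from h import *
s=robot.read_state(); print(s['tool_pos'],s['q'].round(2),s['opening'])
m,T=campose('scene'); P=cloud(m,T,np.load('pics/scene0.png.npy')).reshape(-1,3)
m,T=campose('top'); P=np.r_[P,cloud(m,T,np.load('pics/top0.png.npy')).reshape(-1,3)]
P=P[~np.isnan(P[:,0])]
for x in np.arange(.3,.7,.05):
    print(round(x,2),[int(1000*np.percentile(P[k][:,2],98)) if (k:=(abs(P[:,0]-x)<.025)&(abs(P[:,1]-y)<.025)).sum()>5 else None for y in np.arange(.3,.76,.05)])
im,d=snap('scene','scene2.png'); m,T=campose('scene'); P=cloud(m,T,d)
a=np.radians(16.3); q=P.reshape(-1,3); q=q[~np.isnan(q[:,0])]; dd=q[:,:2]-[.519,.241]
p=np.c_[dd@[np.cos(a),np.sin(a)],dd@[-np.sin(a),np.cos(a)],q[:,2]]*1000
k=p[(abs(p[:,0])<85)&(p[:,1]>-230)&(p[:,1]<-115)&(p[:,2]>110)&(p[:,2]<136)]
print(len(k),cv2.minAreaRect(k[:,:2].astype(np.float32)))
k=p[(abs(p[:,0])<85)&(p[:,1]>-230)&(p[:,1]<-110)&(p[:,2]>20)&(p[:,2]<76)]
print(len(k),cv2.minAreaRect(k[:,:2].astype(np.float32)))
im=cv2.imread('pics/scene2.png')[90:240,270:430]; cv2.imwrite('pics/s2z.png',cv2.resize(im,None,fx=4,fy=4,interpolation=cv2.INTER_CUBIC))
E
```

```text
t: 11.4
tool_pos: [0.559, 0.1071, 0.3001]
orientation: [3.109, 0.449, 0.008]
force: [0.8, 0.2, 0.6]
opening: 0.0603
[0.55899762 0.10714225 0.30007164] [ 0.1   0.02  1.45 -0.    1.66  1.38] 0.060295881653089876
0.3 [52, 5, 4, 5, 20, 23, 24, 24, 24, 57]
0.35 [54, 49, 5, 5, 22, 24, 23, 24, 24, 129]
0.4 [55, 50, 5, 9, 22, 24, 24, 24, 25, 193]
0.45 [145, 192, 5, 22, 23, 23, 24, 25, 80, 216]
0.5 [150, 193, 6, 23, 23, 23, 25, 25, 151, 217]
0.55 [239, 6, 5, 22, 23, 24, 25, 50, 205, 219]
0.6 [4, 91, 91, 4, 5, 20, 23, 112, 216, 216]
0.65 [4, 88, 90, 5, 5, 5, 6, 119, 215, 3]
294 ((-0.4574699401855469, -138.52027893066406), (33.15535354614258, 127.30646514892578), 89.3256607055664)
699 ((-0.23089981079101562, -156.2252197265625), (90.19624328613281, 128.37460327148438), 89.37577056884766)
```

View pics/s2z.png

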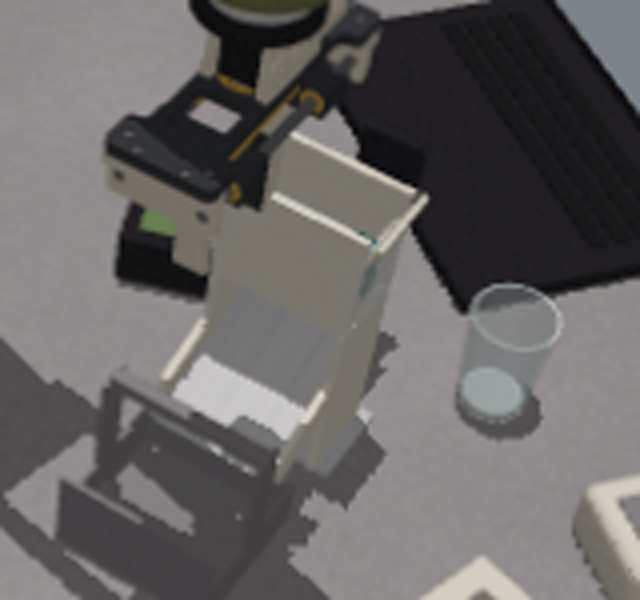

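```bash
python3 -m handwheel '-.12 .4 .07 0 0 .95; -.12 .4 .07 0 0 .95; -.12 .4 .07 0 0 .95; -.12 .4 .07 0 0 .95; -.12 .4 .07 0 0 .95' -1; python3 -m handwheel '-.13 .443 0 0 0 .95; -.13 .443 0 0 0 .95; -.13 .443 0 0 0 .95; -.13 .443 0 0 0 .95; -.13 .443 0 0 0 .95';  python3 -m handwheel '0 0 0 0 0 .097; 0 0 0 0 0 .097; 0 0 0 0 0 .097'
python3 - <<'E'
from h import *
s=robot.read_state(); T=R.from_rotvec(s['orientation']).as_matrix(); print(s['tool_pos'],s['q'].round(3), np.degrees(np.arctan2(T[1,1],T[0,1])))
im,d=snap('wrist','w2.png'); m,Tc=campose('wrist',s); P=cloud(m,Tc,d)
p=P.reshape(-1,3); p=p[~np.isnan(p[:,0])]
a=np.radians(16.3); dd=p[:,:2]-[.519,.241]
p=np.c_[dd@[np.cos(a),np.sin(a)],dd@[-np.sin(a),np.cos(a)],p[:,2]]*1000
k=p[(abs(p[:,0])<50)&(p[:,1]>90)&(p[:,1]<160)&(p[:,2]>183)&(p[:,2]<200)]
print(len(k),cv2.minAreaRect(k[:,:2].astype(np.float32)), np.percentile(k[:,1],[2,98]))
E
```

```text
t: 11.95
tool_pos: [0.5215, 0.2282, 0.3163]
orientation: [2.725, 1.563, 0.0]
force: [-0.0, -0.7, -0.2]
opening: 0.0916
t: 12.45
tool_pos: [0.4821, 0.3613, 0.3157]
orientation: [-1.967, -2.449, 0.001]
force: [-0.3, -0.0, -0.8]
opening: 0.0928
t: 12.75
tool_pos: [0.483, 0.3599, 0.3161]
orientation: [-1.887, -2.511, 0.001]
force: [0.4, 0.2, 0.1]
opening: 0.0933
[0.48295922 0.35986472 0.31613301] [ 0.555  0.118  1.326 -0.     1.698  0.273] 16.155196849198713
535 ((-1.2950077056884766, 125.11988830566406), (48.8330192565918, 11.415925025939941), 0.07922469824552536) [119.64101608 130.53115161]
```

View pics/w2.png

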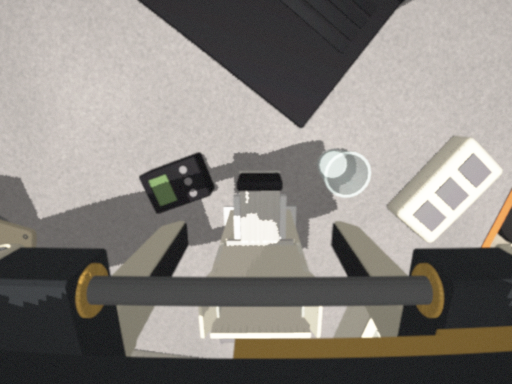

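```bash
python3 -m handwheel '0 0 -.14 0 0 0; 0 0 -.28 0 0 0; 0 0 -.4 0 0 0; 0 0 -.48 0 0 0; 0 0 -.52 0 0 0'; python3 -m handwheel '0 0 0 0 0 0; 0 0 0 0 0 0; 0 0 0 0 0 0; 0 0 0 0 0 0; 0 0 0 0 0 0' 1 25;  python3 -m handwheel '0 0 0 0 0 0; 0 0 0 0 0 0;0 0 0 0 0 0'
```

```text
t: 13.3
tool_pos: [0.4815, 0.3589, 0.1571]
orientation: [-1.885, -2.511, 0.007]
force: [-0.1, -0.4, -0.3]
opening: 0.0933
t: 13.8
tool_pos: [0.4836, 0.3604, 0.1617]
orientation: [1.884, 2.513, 0.003]
force: [-1.1, -0.6, -0.5]
opening: 0.0575
t: 14.1
tool_pos: [0.4828, 0.3601, 0.1611]
orientation: [-1.884, -2.514, -0.0]
force: [-3.1, -1.6, 6.3]
opening: 0.0499
```

```bash
python3 -m handwheel '-.008 .03 0 0 0 0; -.02 .07 0 0 0 0; -.032 .11 0 0 0 0; -.044 .15 0 0 0 0; -.053 .182 0 0 0 0'; python3 -m handwheel '0 0 0 0 0 0; 0 0 0 0 0 0; 0 0 0 0 0 0; 0 0 0 0 0 0; 0 0 0 0 0 0'
python3 - <<'E'
from h import *
s=robot.read_state(); print(s['tool_pos'],s['force'],s['opening'])
for c in ['scene','top']: snap(c,c+'3.png')
a=cv2.imread('pics/scene3.png')[90:240,270:430]; b=cv2.imread('pics/top3.png')[120:240,100:260]
cv2.imwrite('pics/m3.png',np.hstack([cv2.resize(a,(400,375)),cv2.resize(b,(400,375))]))
E
```

```text
t: 14.6
tool_pos: [0.4667, 0.4141, 0.161]
orientation: [1.883, 2.513, -0.003]
force: [1.8, -23.7, 6.8]
opening: 0.0499
t: 15.1
tool_pos: [0.4667, 0.4144, 0.1609]
orientation: [-1.884, -2.514, 0.001]
force: [-4.4, -2.9, 5.9]
opening: 0.0495
[0.46665744 0.41437039 0.16094876] [-4.40998021 -2.91501844  5.94721377] 0.04954674284624726
```

View pics/m3.png

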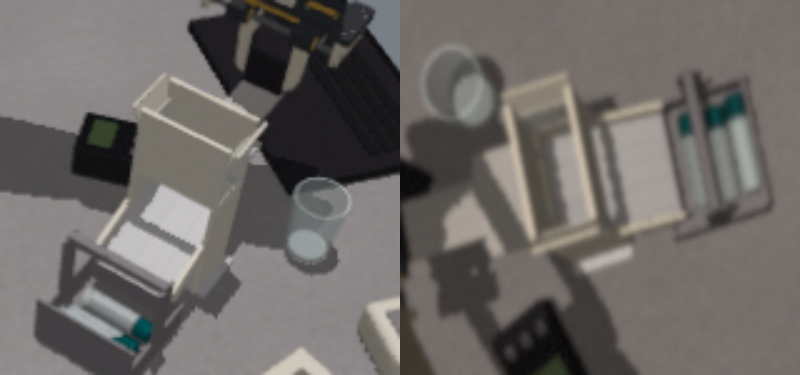

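```bash
python3 -m handwheel '.01 -.034 0 0 0 0; .022 -.075 0 0 0 0; .034 -.116 0 0 0 0; .046 -.157 0 0 0 0; .053 -.18 0 0 0 0'; python3 -m handwheel '.002 -.008 0 0 0 0; .004 -.014 0 0 0 0; .005 -.018 0 0 0 0; .005 -.018 0 0 0 0'
```

```text
t: 15.7
tool_pos: [0.4828, 0.3601, 0.161]
orientation: [-1.883, -2.513, -0.0]
force: [-4.9, 1.7, 5.8]
opening: 0.0497
t: 16.1
tool_pos: [0.4838, 0.3567, 0.161]
orientation: [-1.881, -2.513, -0.003]
force: [-5.4, 7.2, 4.9]
opening: 0.0498
```

```bash
python3 -m handwheel '.002 -.005 0 0 0 0; .003 -.01 0 0 0 0; .003 -.01 0 0 0 0'
python3 - <<'E'
from h import *
s=robot.read_state(); print(s['tool_pos'],s['force'],s['opening'])
E
```

```text
t: 16.4
tool_pos: [0.4839, 0.3562, 0.161]
orientation: [-1.878, -2.512, -0.008]
force: [-7.2, 17.8, 1.0]
opening: 0.0499
[0.48390426 0.35624011 0.16098075] [-7.20695852 17.75038593  1.03890203] 0.04994485292154754
```

```bash
python3 -m handwheel '-.002 .007 0 0 0 0; -.002 .007 0 0 0 0; -.002 .007 0 0 0 0;-.002 .007 0 0 0 0; -.002 .007 0 0 0 0' -1; python3 -m handwheel '0 0 .1 0 0 0; 0 0 .24 0 0 0; 0 0 .38 0 0 0; 0 0 .48 0 0 0; 0 0 .53 0 0 0'
python3 - <<'E'
from h import *
s=robot.read_state(); print(s['tool_pos'],s['force'],s['opening'])
Ps=[]
for c in ['scene','top']:
    im,d=snap(c,c+'4.png'); m,T=campose(c); P=cloud(m,T,d)
    a=np.radians(16.3); q=P.reshape(-1,3); q=q[~np.isnan(q[:,0])]; dd=q[:,:2]-[.519,.241]
    p=np.c_[dd@[np.cos(a),np.sin(a)],dd@[-np.sin(a),np.cos(a)],q[:,2]]*1000
    k=p[(abs(p[:,0])<80)&(p[:,1]>100)&(p[:,1]<140)&(p[:,2]>186)&(p[:,2]<197)]
    if len(k): print(c,'handle',np.percentile(k[:,0],[0,2,98,100]).round(1),'y',np.percentile(k[:,1],[0,2,98,100]).round(1))
    k=p[(abs(p[:,0])<85)&(p[:,1]>-230)&(p[:,1]<-110)&(p[:,2]>118)&(p[:,2]<136)]
    print(c,'bar',len(k),cv2.minAreaRect(k[:,:2].astype(np.float32)))
    k=k[abs(k[:,0])<45]; print('bar y',np.percentile(k[:,1],[2,50,98]).round(1))
    k=p[(abs(p[:,0])<85)&(p[:,1]>-230)&(p[:,1]<-115)&(p[:,2]>8)&(p[:,2]<100)]
    print(c,'body',cv2.minAreaRect(k[:,:2].astype(np.float32)))
a=cv2.imread('pics/scene4.png')[90:240,270:430]; b=cv2.imread('pics/top4.png')[120:240,100:260]
cv2.imwrite('pics/m4.png',np.hstack([cv2.resize(a,(400,375)),cv2.resize(b,(400,375))]))
E
```

```text
t: 16.9
tool_pos: [0.485, 0.3539, 0.1603]
orientation: [1.885, 2.513, -0.0]
force: [0.5, -0.0, -0.4]
opening: 0.0849
t: 17.4
tool_pos: [0.4859, 0.3546, 0.3235]
orientation: [1.883, 2.512, 0.008]
force: [-0.0, -0.2, -0.1]
opening: 0.0932
[0.48585411 0.35464834 0.32346933] [-0.00644633 -0.15846419 -0.13012949] 0.09316809971561536
scene handle [-23.5 -22.   24.9  25.8] y [111.1 112.  126.  127.3]
scene bar 267 ((-0.3749961853027344, -142.66845703125), (125.91242218017578, 28.00665855407715), 1.2274130582809448)
bar y [-149.  -144.1 -134.8]
scene body ((-0.49243927001953125, -158.983154296875), (86.60704040527344, 129.74392700195312), 89.83185577392578)
top handle [-25.7 -24.3  22.3  24.3] y [112.9 112.9 125.2 126. ]
top bar 233 ((-1.4292640686035156, -139.95140075683594), (25.461069107055664, 125.99885559082031), 89.59196472167969)
bar y [-146.4 -140.8 -134.7]
top body ((-1.05517578125, -156.7107391357422), (127.53569030761719, 83.37104034423828), 0.05965426564216614)
```

View pics/m4.png

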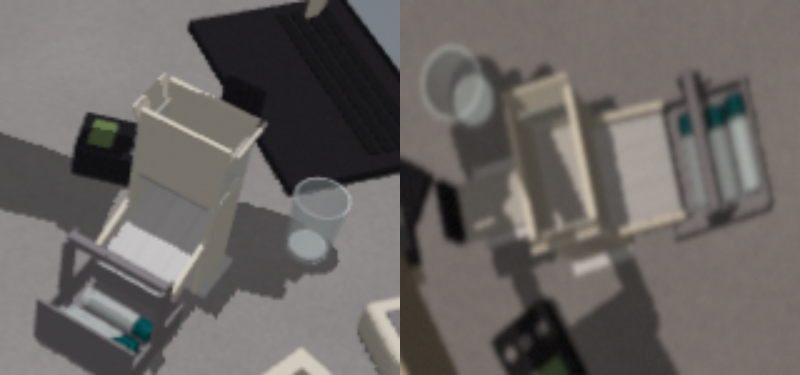

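```bash
python3 -m handwheel '.12 -.415 0 0 0 -.95; .12 -.415 0 0 0 -.95; .12 -.415 0 0 0 -.95; .12 -.415 0 0 0 -.95; .12 -.415 0 0 0 -.95' ; python3 -m handwheel '.12 -.415 0 0 0 -.95; .12 -.415 0 0 0 -.95; .12 -.415 0 0 0 -.95; .12 -.415 0 0 0 -.95; .12 -.415 0 0 0 -.95';  python3 -m handwheel '0 0 0 0 0 -.1; 0 0 0 0 0 -.1; 0 0 0 0 0 -.1; 0 0 0 0 0 -.1'
python3 - <<'E'
from h import *
s=robot.read_state(); T=R.from_rotvec(s['orientation']).as_matrix(); print(s['tool_pos'],s['q'].round(3), np.degrees(np.arctan2(T[1,1],T[0,1])))
im,d=snap('wrist','w3.png'); m,Tc=campose('wrist',s); P=cloud(m,Tc,d)
p=P.reshape(-1,3); p=p[~np.isnan(p[:,0])]
a=np.radians(16.3); dd=p[:,:2]-[.519,.241]
p=np.c_[dd@[np.cos(a),np.sin(a)],dd@[-np.sin(a),np.cos(a)],p[:,2]]*1000
k=p[(abs(p[:,0])<85)&(p[:,1]>-230)&(p[:,1]<-110)&(p[:,2]>118)&(p[:,2]<136)]
r=cv2.minAreaRect(k[:,:2].astype(np.float32)); print(len(k),r)
for q in ['vial1']:
    for o in robot.silhouettes('wrist',q): print(q,round(o['conf'],2),np.round(o['rect']))
im=cv2.imread('pics/w3.png')[60:250,130:400]; cv2.imwrite('pics/w3z.png',cv2.resize(im,None,fx=2.9,fy=2.9,interpolation=cv2.INTER_CUBIC))
E
```

```text
t: 18.0
tool_pos: [0.5203, 0.2281, 0.3162]
orientation: [-2.677, -1.642, 0.006]
force: [0.3, 0.2, 0.0]
opening: 0.0929
t: 18.5
tool_pos: [0.5561, 0.1037, 0.316]
orientation: [-3.092, -0.554, 0.007]
force: [0.4, 0.7, -0.2]
opening: 0.0927
t: 18.9
tool_pos: [0.5564, 0.1053, 0.3183]
orientation: [-3.109, -0.449, 0.003]
force: [0.1, -0.4, -0.6]
opening: 0.0934
[0.55639521 0.10532719 0.31826903] [0.097 0.021 1.423 0.    1.699 1.381] -73.56823038255833
938 ((-2.7047271728515625, -141.12620544433594), (125.93801879882812, 25.04364585876465), 0.24347661435604095)
vial1 0.96 [286. 159.  19.  60.]
vial1 0.91 [251. 159.  10.  57.]
vial1 0.6 [272. 157.   8.  53.]
vial1 0.42 [278. 154.  -2.  43.]
```

View pics/w3z.png

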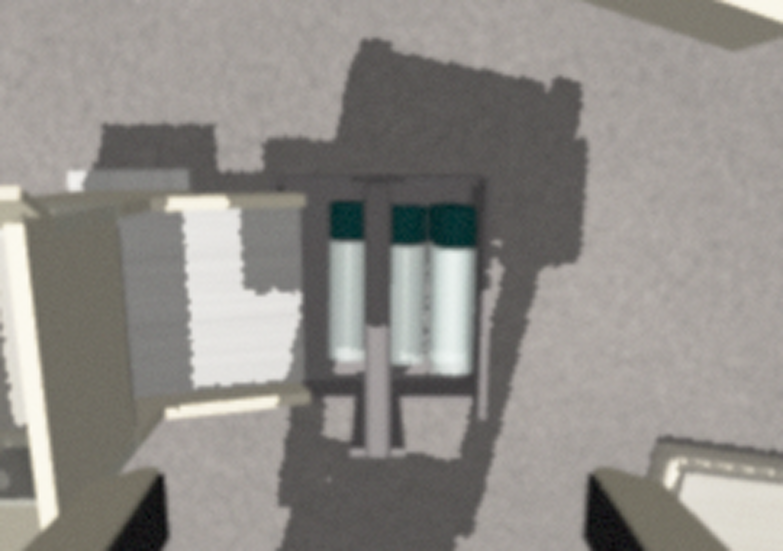

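```bash
python3 - <<'E'
from h import *
s=robot.read_state()
def tf(P):
    p=P.reshape(-1,3); p=p[~np.isnan(p[:,0])]; a=np.radians(16.3); c=np.array([.519+.141*np.sin(a)-.001,.241-.141*np.cos(a)])
    dd=p[:,:2]-c; return np.c_[dd@[np.cos(a),np.sin(a)],dd@[-np.sin(a),np.cos(a)],p[:,2]]*1000
for c,f in [('wrist','w3'),('top','top4'),('scene','scene4')]:
    m,T=campose(c,s); p=tf(cloud(m,T,np.load(f'pics/{f}.png.npy')))
    print(c)
    for y in range(-56,60,6):
        k=p[(abs(p[:,0])<25)&(abs(p[:,1]-y)<3)&(p[:,2]<100)]; print(y,len(k),np.percentile(k[:,2],[10,50,90]).round() if len(k)>3 else '',end=' | ')
    print()
E
```

```text
wrist
-56 184 [44. 68. 71.] | -50 107 [47. 49. 51.] | -44 122 [51. 52. 53.] | -38 128 [49. 51. 52.] | -32 170 [ 5. 43. 49.] | -26 90 [20. 24. 26.] | -20 105 [26. 27. 29.] | -14 109 [27. 28. 29.] | -8 60 [24. 26. 27.] | -2 0  | 4 0  | 10 121 [25. 27. 28.] | 16 98 [27. 28. 29.] | 22 112 [25. 27. 28.] | 28 85 [ 4.  5. 23.] | 34 93 [3. 5. 5.] | 40 172 [ 4.  5. 53.] | 46 149 [ 4. 54. 56.] | 52 126 [55. 57. 58.] | 58 133 [57. 59. 60.] | 
top
-56 35 [ 1. 68. 72.] | -50 36 [42. 47. 51.] | -44 37 [48. 51. 55.] | -38 37 [48. 50. 54.] | -32 32 [26. 47. 51.] | -26 36 [ 6. 22. 26.] | -20 35 [23. 26. 29.] | -14 37 [23. 27. 30.] | -8 33 [20. 25. 27.] | -2 20 [ 1.  5. 15.] | 4 0  | 10 10 [26. 29. 30.] | 16 36 [25. 28. 31.] | 22 34 [22. 26. 29.] | 28 29 [ 4. 18. 24.] | 34 34 [1. 5. 8.] | 40 49 [ 1.  5. 54.] | 46 45 [ 4. 53. 57.] | 52 37 [52. 56. 59.] | 58 38 [55. 57. 61.] | 
scene
-56 229 [ 2. 36. 66.] | -50 3  | -44 2  | -38 24 [47. 49. 52.] | -32 6 [45. 47. 48.] | -26 0  | -20 13 [27. 28. 30.] | -14 25 [25. 27. 29.] | -8 10 [22. 23. 25.] | -2 0  | 4 40 [ 7. 16. 22.] | 10 68 [ 3. 22. 27.] | 16 27 [23. 25. 28.] | 22 19 [23. 25. 28.] | 28 1  | 34 0  | 40 33 [ 3.  6. 54.] | 46 27 [ 1.  5. 50.] | 52 69 [ 1.  9. 26.] | 58 66 [ 4. 19. 60.] |
```

```bash
python3 -m handwheel '.003 0 -.14 0 0 0; .003 0 -.3 0 0 0; .003 0 -.45 0 0 0; .003 0 -.58 0 0 0; .003 0 -.66 0 0 0'; python3 -m handwheel '0 0 -.03 0 0 0; 0 0 -.045 0 0 0; 0 0 -.05 0 0 0; 0 0 -.05 0 0 0'
```

```text
t: 19.5
tool_pos: [0.5555, 0.1052, 0.1175]
orientation: [-3.109, -0.447, 0.007]
force: [0.1, 0.1, 0.5]
opening: 0.0929
t: 19.9
tool_pos: [0.5588, 0.1054, 0.1081]
orientation: [3.11, 0.446, 0.004]
force: [0.8, 0.1, 0.5]
opening: 0.0929
```

```bash
python3 -m handwheel '0 0 -.008 0 0 0; 0 0 -.008 0 0 0; 0 0 -.008 0 0 0; 0 0 -.008 0 0 0; 0 0 -.008 0 0 0' -0.2 30; python3 -m handwheel '0 0 0 0 0 0; 0 0 0 0 0 0; 0 0 0 0 0 0; 0 0 0 0 0 0; 0 0 0 0 0 0' 0.6 30; python3 -m handwheel '0 0 0 0 0 0; 0 0 0 0 0 0; 0 0 0 0 0 0; 0 0 0 0 0 0; 0 0 0 0 0 0' 1 30;
```

```text
t: 20.4
tool_pos: [0.5577, 0.1053, 0.1042]
orientation: [-3.11, -0.446, -0.0]
force: [-0.1, 0.6, 0.7]
opening: 0.0581
t: 20.9
tool_pos: [0.5577, 0.1053, 0.104]
orientation: [-3.11, -0.446, 0.0]
force: [-0.2, -0.0, -0.8]
opening: 0.0213
t: 21.4
tool_pos: [0.5577, 0.1053, 0.104]
orientation: [3.11, 0.446, 0.0]
force: [0.7, 0.9, -1.6]
opening: 0.0114
```

```bash
python3 -m handwheel '0 0 .004 0 0 0; 0 0 .008 0 0 0; 0 0 .013 0 0 0; 0 0 .013 0 0 0'; python3 -m handwheel '.004 -.013 0 0 0 0; .012 -.04 0 0 0 0; .022 -.075 0 0 0 0; .034 -.116 0 0 0 0; .046 -.157 0 0 0 0'
```

```text
t: 21.8
tool_pos: [0.5576, 0.1052, 0.108]
orientation: [-3.11, -0.445, 0.0]
force: [0.9, 0.5, -3.6]
opening: 0.0114
t: 22.3
tool_pos: [0.5718, 0.0567, 0.1079]
orientation: [3.11, 0.445, -0.0]
force: [0.5, -0.3, -4.8]
opening: 0.0117
```

```bash
python3 - <<'E'
from h import *
s=robot.read_state(); print(s['tool_pos'],s['force'],s['wrist_torque'],s['opening'])
E
python3 -m handwheel '.012 -.04 0 0 0 0; .022 -.075 0 0 0 0; .03 -.1 0 0 0 0; .034 -.115 0 0 0 0; .035 -.12 0 0 0 0'; python3 -m handwheel '0 0 0 0 0 0; 0 0 0 0 0 0'
```

```text
[0.57179968 0.05668573 0.10792769] [ 0.53810504 -0.29830413 -4.84580793] [-0.0549154   0.07598524 -0.00992394] 0.011701028883526084
t: 22.8
tool_pos: [0.5821, 0.0217, 0.1079]
orientation: [-3.11, -0.445, 0.0]
force: [0.3, 0.3, -4.0]
opening: 0.0118
t: 23.0
tool_pos: [0.5818, 0.0226, 0.1079]
orientation: [-3.11, -0.446, 0.0]
force: [0.5, -0.7, -4.1]
opening: 0.0119
```

```bash
python3 -m handwheel '0 0 .015 0 0 0; 0 0 .045 0 0 0; 0 0 .09 0 0 0; 0 0 .14 0 0 0; 0 0 .19 0 0 0'; python3 -m handwheel '0 0 .05 0 0 0; 0 0 .09 0 0 0; 0 0 .12 0 0 0; 0 0 .135 0 0 0; 0 0 .14 0 0 0'; python3 -m handwheel '-.01 -.015 0 0 0 -.01; -.03 -.045 0 0 0 -.03; -.06 -.09 0 0 0 -.06; -.1 -.15 0 0 0 -.1; -.14 -.21 0 0 0 -.14'; python3 -m handwheel '-.04 -.06 0 0 0 -.02; -.08 -.12 0 0 0 -.04; -.12 -.18 0 0 0 -.05; -.16 -.24 0 0 0 -.05; -.2 -.3 0 0 0 -.05'
```

```text
t: 23.5
tool_pos: [0.5825, 0.0222, 0.1671]
orientation: [3.11, 0.446, 0.002]
force: [-0.2, -0.4, -4.5]
opening: 0.012
t: 24.0
tool_pos: [0.5821, 0.0221, 0.2074]
orientation: [3.11, 0.446, 0.001]
force: [0.7, 0.8, -5.1]
opening: 0.0118
t: 24.5
tool_pos: [0.5385, -0.0423, 0.2064]
orientation: [3.13, 0.27, -0.002]
force: [-0.7, -0.1, -4.2]
opening: 0.0116
t: 25.0
tool_pos: [0.4782, -0.1323, 0.2065]
orientation: [3.135, 0.209, -0.001]
force: [-0.3, -0.7, -4.2]
opening: 0.012
```

```bash
python3 -m handwheel '-.035 -.053 0 0 0 0; -.063 -.095 0 0 0 0; -.083 -.124 0 0 0 0; -.092 -.138 0 0 0 0; -.095 -.143 0 0 0 0'; python3 -m handwheel '0 0 0 0 0 0; 0 0 0 0 0 0; 0 0 0 0 0 0'
python3 - <<'E'
from h import *
s=robot.read_state(); print(s['tool_pos'],s['orientation'],s['force'])
for c in ['scene','top']:
    im,d=snap(c,c+'5.png')
m,T=campose('scene'); P=cloud(m,T,np.load('pics/scene5.png.npy')).reshape(-1,3)
x,y=s['tool_pos'][:2]
k=P[(abs(P[:,0]-x)<.1)&(abs(P[:,1]-y)<.1)&(P[:,2]>.095)&(P[:,2]<.18)]
print(len(k),cv2.minAreaRect((k[:,:2]*1000).astype(np.float32)),k[:,2].min())
E
```

```text
t: 25.5
tool_pos: [0.451, -0.1742, 0.2068]
orientation: [-3.134, -0.21, 0.0]
force: [0.5, -0.1, -4.4]
opening: 0.0119
t: 25.8
tool_pos: [0.4517, -0.1733, 0.2069]
orientation: [-3.134, -0.214, 0.0]
force: [0.1, -0.2, -4.3]
opening: 0.0115
[ 0.4517202  -0.17327629  0.2068694 ] [-3.13412050e+00 -2.13648037e-01  5.50331505e-05] [ 0.06152027 -0.22482052 -4.29700513]
2056 ((453.22528076171875, -171.53515625), (130.56588745117188, 118.42354583740234), 7.129180908203125) 0.09588904466927795
```

View pics/scene5.png

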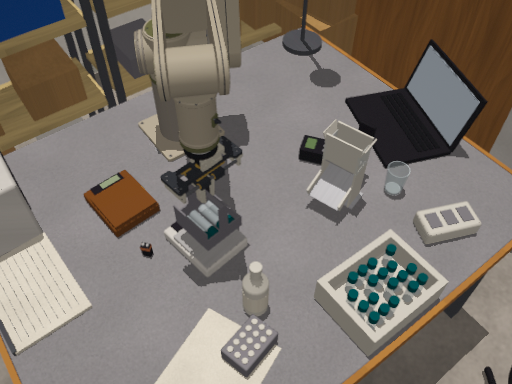

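```bash
python3 -m handwheel '0 0 -.015 0 0 0; 0 0 -.04 0 0 0; 0 0 -.075 0 0 0; 0 0 -.11 0 0 0; 0 0 -.138 0 0 0'; python3 -m handwheel '0 0 -.018 0 0 0; 0 0 -.03 0 0 0; 0 0 -.037 0 0 0; 0 0 -.04 0 0 0; 0 0 -.04 0 0 0'; python3 -m handwheel '0 0 0 0 0 0; 0 0 -.003 0 0 0; 0 0 -.006 0 0 0;0 0 -.009 0 0 0; 0 0 -.009 0 0 0'
```

```text
t: 26.4
tool_pos: [0.4508, -0.1734, 0.1638]
orientation: [-3.134, -0.212, 0.002]
force: [-0.1, 0.5, -4.7]
opening: 0.012
t: 26.9
tool_pos: [0.4516, -0.1738, 0.1538]
orientation: [3.134, 0.212, 0.001]
force: [0.2, -0.2, -4.6]
opening: 0.0118
t: 27.4
tool_pos: [0.4513, -0.1737, 0.1506]
orientation: [-3.134, -0.212, 0.0]
force: [0.1, -0.4, -4.0]
opening: 0.0116
```

```bash
python3 -m handwheel '0 0 -.002 0 0 0; 0 0 -.004 0 0 0; 0 0 -.004 0 0 0'; python3 -m handwheel '0 0 0 0 0 0'
```

```text
t: 27.7
tool_pos: [0.4516, -0.1737, 0.15]
orientation: [3.134, 0.213, 0.0]
force: [-1.1, 1.0, -0.5]
opening: 0.0117
t: 27.8
tool_pos: [0.4516, -0.1738, 0.15]
orientation: [3.134, 0.213, 0.0]
force: [-1.3, 1.6, 0.2]
opening: 0.012
```

Contact is made and the weight is on the pan. I'll release the carrier, back off and look.

```bash
python3 -m handwheel '0 0 0 0 0 0; 0 0 0 0 0 0; 0 0 0 0 0 0; 0 0 0 0 0 0; 0 0 0 0 0 0' -.3; python3 -m handwheel '0 0 .03 0 0 0; 0 0 .1 0 0 0; 0 0 .2 0 0 0; 0 0 .32 0 0 0; 0 0 .45 0 0 0'; python3 -m handwheel '-.1 .1 .1 0 0 0; -.2 .2 .15 0 0 0; -.2 .35 .15 0 0 0; -.2 .5 .15 0 0 0; -.2 .65 .15 0 0 0'; python3 -m handwheel '0 .15 0 0 0 0; 0 .3 0 0 0 0; 0 .45 0 0 0 0; 0 .6 0 0 0 0; 0 .6 0 0 0 0'
python3 - <<'E'
from h import *
s=robot.read_state(); print(s['tool_pos'],s['force'],s['t'])
def box(P,lo,hi,zlo,zhi):
    p=P.reshape(-1,3); k=p[(p[:,0]>lo[0])&(p[:,0]<hi[0])&(p[:,1]>lo[1])&(p[:,1]<hi[1])&(p[:,2]>zlo)&(p[:,2]<zhi)]
    r=cv2.minAreaRect((k[:,:2]*1000).astype(np.float32)) if len(k)>5 else None
    return len(k),r,np.median(k[:,2]).round(4) if len(k) else None
for c in ['scene','top']:
    im,d=snap(c,c+'6.png'); m,T=campose(c); P=cloud(m,T,d)
    print(c,'body',box(P,(.34,-.29),(.56,-.06),.056,.11)); print(c,'bar',box(P,(.34,-.29),(.56,-.06),.166,.19))
    a=np.radians(16.3); q=P.reshape(-1,3); q=q[~np.isnan(q[:,0])]; dd=q[:,:2]-[.519,.241]
    p=np.c_[dd@[np.cos(a),np.sin(a)],dd@[-np.sin(a),np.cos(a)],q[:,2]]*1000
    k=p[(abs(p[:,0])<80)&(p[:,1]>100)&(p[:,1]<140)&(p[:,2]>186)&(p[:,2]<197)]
    if len(k): print(c,'handle y',np.percentile(k[:,1],[2,98]).round(1))
a=cv2.imread('pics/scene6.png')[160:300,140:290]; b=cv2.imread('pics/top6.png')[160:270,270:380]
cv2.imwrite('pics/m6.png',np.hstack([cv2.resize(a,(400,375)),cv2.resize(b,(400,375))]))
E
```

```text
t: 28.3
tool_pos: [0.4515, -0.1738, 0.1497]
orientation: [3.134, 0.212, 0.0]
force: [-0.6, 0.2, 0.3]
opening: 0.0475
t: 28.8
tool_pos: [0.451, -0.1735, 0.2861]
orientation: [-3.134, -0.212, 0.001]
force: [0.4, -0.9, 0.4]
opening: 0.0604
t: 29.3
tool_pos: [0.3911, 0.0226, 0.331]
orientation: [3.134, 0.21, 0.004]
force: [1.9, 0.1, -0.4]
opening: 0.0603
t: 29.8
tool_pos: [0.3904, 0.2058, 0.33]
orientation: [-3.132, -0.222, 0.0]
force: [0.6, -1.0, -0.3]
opening: 0.0602
[0.39036051 0.20580589 0.33000003] [ 0.58529519 -1.01395318 -0.33672531] 29.8
scene body (1618, ((452.29302978515625, -171.97958374023438), (130.56312561035156, 119.13723754882812), 8.364339828491211), np.float64(0.0719))
scene bar (248, ((451.76513671875, -171.3402099609375), (126.27256774902344, 25.638851165771484), 7.193357467651367), np.float64(0.1732))
scene handle y [112.5 127. ]
top body (1335, ((451.04779052734375, -173.04885864257812), (126.14881896972656, 117.97211456298828), 7.705749988555908), np.float64(0.0718))
top bar (264, ((450.84814453125, -172.99908447265625), (125.99999237060547, 23.478097915649414), 7.847728252410889), np.float64(0.1746))
```

View pics/m6.png

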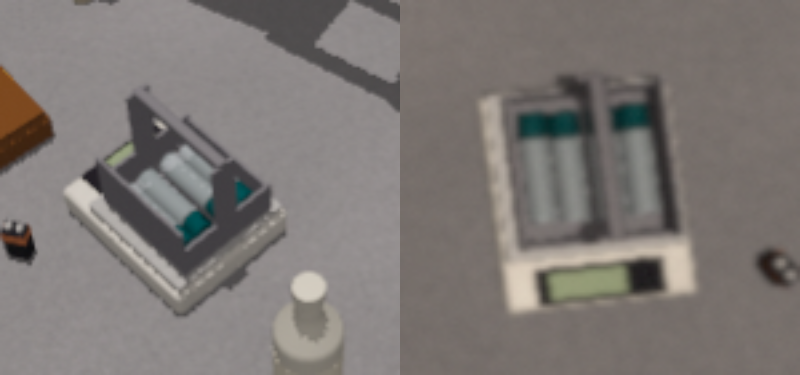

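View pics/scene6.png

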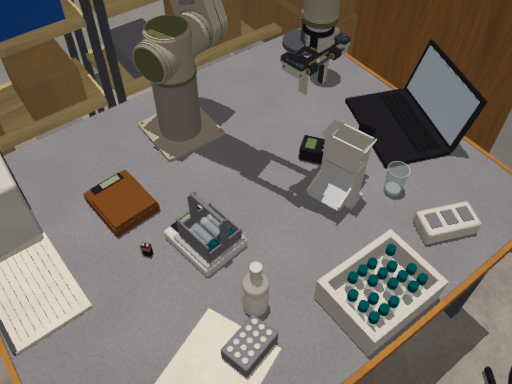

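```bash
python3 - <<'E'
from h import *
for c in ('top','scene'):
    m,T=campose(c); p=cloud(m,T,np.load(f'pics/{c}6.png.npy')).reshape(-1,3); p=p[~np.isnan(p[:,0])]; a=np.radians(8)
    dd=p[:,:2]-[.4515,-.173]; p=np.c_[dd@[np.cos(a),np.sin(a)],dd@[-np.sin(a),np.cos(a)],p[:,2]-.046]*1000
    print(c)
    for y in range(-60,62,5):
        k=p[(abs(p[:,0])<30)&(abs(p[:,1]-y)<2.5)&(p[:,2]<100)]; print(y,len(k),np.percentile(k[:,2],[10,50,90]).round() if len(k)>3 else '',end=' | ')
    print()
    for s in (1,-1):
        for y0,y1,nm in ((10,28,'A'),(30,52,'B'),(-50,-10,'C')):
            pass
    k=p[(abs(p[:,0])<70)&(abs(p[:,1])<52)&(p[:,2]>15)&(p[:,2]<34)]; print('vial x extent',np.percentile(k[:,0],[1,99]))
for c in ('top','scene'): print(c,[(round(o['conf'],2),np.round(o['rect'])) for o in robot.silhouettes(c,'vial1')])
E
```

```text
top
-60 2  | -55 123 [17. 50. 71.] | -50 23 [20. 22. 25.] | -45 35 [23. 26. 29.] | -40 42 [24. 28. 30.] | -35 40 [23. 27. 31.] | -30 48 [14. 20. 26.] | -25 30 [20. 23. 26.] | -20 8 [25. 27. 29.] | -15 0  | -10 0  | -5 59 [ 1. 18. 23.] | 0 21 [ 1.  4. 14.] | 5 33 [21. 24. 27.] | 10 39 [24. 26. 31.] | 15 41 [24. 28. 30.] | 20 40 [22. 25. 29.] | 25 41 [15. 21. 24.] | 30 37 [22. 24. 28.] | 35 39 [23. 27. 31.] | 40 41 [24. 26. 31.] | 45 43 [20. 25. 28.] | 50 41 [ 0.  6. 23.] | 55 29 [32. 36. 38.] | 60 59 [-2.  3. 33.] | 
vial x extent [-42.58549844  58.25408986]
scene
-60 44 [-3. -0. 21.] | -55 222 [ 4. 38. 68.] | -50 3  | -45 0  | -40 0  | -35 17 [24. 26. 28.] | -30 22 [21. 23. 25.] | -25 49 [15. 19. 24.] | -20 42 [22. 25. 27.] | -15 33 [23. 26. 29.] | -10 29 [22. 24. 26.] | -5 12 [20. 22. 23.] | 0 19 [ 4. 17. 21.] | 5 73 [ 2. 19. 25.] | 10 41 [22. 25. 29.] | 15 28 [23. 27. 29.] | 20 17 [22. 24. 26.] | 25 20 [16. 21. 23.] | 30 27 [17. 24. 26.] | 35 11 [22. 25. 29.] | 40 1  | 45 1  | 50 2  | 55 58 [14. 29. 37.] | 60 10 [30. 33. 35.] | 
vial x extent [-60.61262065  64.65827685]
top [(0.83, array([336., 205.,  10.,  31.])), (0.74, array([311., 210.,  14.,  32.])), (0.52, array([315., 209.,  14.,  34.]))]
scene [(0.71, array([209., 227.,  16.,  18.])), (0.68, array([204., 236.,  27.,  25.])), (0.49, array([220., 226.,  22.,  19.]))]
```

```bash
python3 -c "
from plant import robot
s=robot.read_state(); print(s['t'],s['force'],abs(s['dq']).max())
print(robot.close_job())"
```

```text
30.0 [ 0.11447136 -0.92627247  0.42260174] 0.02110303549421225
the job is handed in; nothing more can be done
None
```

The carrier with all four vials is standing on the balance's pan and the gate is shut. I handed the job in at 30.0 s; it reports no verdict, so the outcome rests on my own measurements below.

**What I did:**
- I slid the empty carrier level under the chute's lip and let it go about 1–2 mm from the dock.
- I pulled the gate to its end stop, and all four vials rolled out into the carrier.
- I pushed the gate shut until it stopped at about 18 N.
- I slid the carrier out level, moved it slowly to the balance, set it down with almost no force and let go.

**Last checks, before handing in:**
- **Carrier:** both cameras put its centre within about 3 mm of the pan's centre. It is level, with its bar at the expected height.
- **Vials:** after the chute, one lay stacked on another against the tall wall. By the final look all four lay side by side on the carrier's floor. The networks outlined only three in each view because the bar hides part of the carrier. The depth profile shows all four.
- **Gate:** both cameras put the handle about 119–120 mm from the feeder's origin just after closing, so it is shut to within about 1 mm. In the last look only the scene camera showed the handle, and it agreed.
- **Bystanders:** the bottle, beaker, meter, tip box and battery look unmoved in the last picture; I did not measure them again.
- **Robot:** the arm was clear of everything, with a force reading of about 1 N, which is its noise level.

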